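# Tip a carton into the coder and slide it home

## Robot

A 6-joint arm with a two-finger parallel gripper is mounted at the origin on a cart in front of the work surface, level with it; the furniture and walls round the work are solid. World frame = base frame: x ahead of the robot, y to its left, z up, the work surface at z = 0. Lengths are in mm, angles in degrees, forces in N, time in s.
With the tool pointing down it reaches from about 300 to 850 mm from the base axis. Payload 4.2 kg.
Tool frame: the origin (TCP) lies midway between the tips of the shut fingers; the grasp point (between the pads) lies 19 mm behind it; z points along the fingers, y is the line along which they close (so a half turn about z gives the same grasp; the last joint's range is limited). The gripper opens to 91 mm and grips with 3 to 60 N. Pads are 32 mm wide; open, the fingers measure 118 mm over their backs; the gripper's body (76 mm by 178 mm) begins 60 mm behind the grasp point.
Start: joints at [-67.552, 18.312, 89.639, -0, 72.044, -1.146], TCP at [230.154, -526.946, 213.976] pointing down, gripper open.
Joint ranges: [-177.97, 177.97], [-48.28, 115.42], [12.27, 149.76], [-77.06, 257.06], [2.81, 150.46], [-146.56, 146.56]. Speed limits (degrees/s): [147.25, 147.25, 180, 180, 180, 180].

## Interface

Orientations are given as [roll, pitch, yaw] about the fixed x, y, z axes, in that order (R = Rz(yaw) Ry(pitch) Rx(roll)).
In Python, from workcell import env gives the robot as it stands.
- The arm moves only by the tool jog_arm, never from a script. Its argument "steps" is one flat list of numbers, 5 for each row, row after row: the closure, from 0 (fully open) to 1 (shut), then the shift along the tool's x, y, z in cm, then the turn about the tool's z in degrees. A call has 1 to 20 rows; each row is the pose to reach, as a shift and turn from the pose commanded when the call began, along the tool's axes at that moment; what a row does not reach only later rows make up. A row lasts 1/10 s, in which the tool goes at most 50 mm and 8.59 degrees, less where a joint would pass 70% of its speed; a pose out of reach is approached as far as the arm can. A call with a gripper value outside its range is refused whole. The fingers move at their own pace and stop on an object; "force" is the grip in N (left out, the last holds). Time passes only in rows, so rows that repeat a pose let the fingers close. It gives the time, the measured TCP pose, the force and the opening at its end, in the units of the state.
- env.state(): the state, without advancing time (a new reading comes with each control period).
- env.grab_frame(name): name is "scene" or "top" or "wrist"; returns the picture (420x560x3 uint8, red, green, blue); there is no depth.
- env.camera_params(name): a dict with "fx", "fy", "cx", "cy" (pixels), "R" (3x3) and "t" (3): a world point X has camera coordinates R X + t. Camera axes: x right, y down, z forward; pixel columns grow to the right and rows downward; lengths in mm; the calibration is good to about 2 mm. The wrist camera is an equidistant fisheye: a pixel r from the principal point sees the ray r / f radians off the axis. A picture is of the moment at which its call begins: read the wrist's pose just before it. camera_params takes no time and is no camera call; for the wrist camera it gives the pose at the moment of the call.
- env.job_done(): hands the job in, once; it reports no verdict.
The state is a dict: "time_s": time; "qpos": joint angles; "qvel": joint speeds; "effort": joint torques, N m; "ee_pos": TCP position; "ee_rot": TCP orientation; "force": force on the tool from outside, world axes, zero at the start; "torque": the same for the moment, N m; "gripper_width": finger opening in mm.
Only numpy, scipy, OpenCV 4.12 (cv2) and the standard library are available. Lean on these libraries where they do the work, as an engineer would, in place of code of your own. Each camera call takes 0.05 s, during which the arm holds its last target. There are 200 camera calls.

## Task

Load the carton that stands in the coder's channel: without picking it up, tip it over by pushing near its top so that it lies down in the channel with its top towards the tunnel, then push it from behind along the channel into the tunnel until it is fully home against the hidden stop. Feel for the stop and press gently (a few newtons, never as much as 15), leave the carton lying there, and leave the bottles and the other things on the table alone.

Things in the scene. Friction and masses are not known exactly. Their poses are not given: they have to be found in the camera images.
- coder: carton coder fixed to the table (place and yaw vary): aluminium base 302 x 62 mm, open channel leading into a grey covered tunnel. Origin on the table top, on the channel's centre line; x runs along the channel to the tunnel, z up. Channel floor at z = 6 mm, 40 mm wide between walls 5 mm thick with tops at z = 14 mm, from its open end at x = -40 mm to the tunnel at x = 165 mm
- tunnel_mouth (a point): middle of the tunnel mouth on the channel floor: x = 170, z = 6 mm in the coder's frame, same axes. Housing 64 mm wide, 66 mm high, coder x = 165 to 262 mm; inside 40 mm wide, 40 mm high. Upright lead-in plates 44 mm high flare out from it to coder x = 152 mm. A rigid stop is clamped inside, out of sight, 20 to 65 mm past this point: it can only be felt
- plunger (a joint): carton-present plunger in the stop's face: 0 = 3 mm proud (nothing there), 0.003 m = pressed level with the stop's face: the carton is home. Its spring is weak (under 0.2 N) and cannot push the carton back. The value does not tell where the stop is
- carton: tall slim pale printed carton with a dark lower part, 34 x 34 x 134 mm, about 0.18 kg, balance point at half height. Starts upright on the channel floor within 10 mm of the coder's origin along the channel. Origin at the middle of its underside, z towards its top. Tipped towards the tunnel, its underside becomes the upright rear face, to be pushed
- carton_top (a point): middle of the carton's top face, 134 mm from its underside; this end goes into the tunnel
- brown_bottle: small brown bottle with a black cap, 27 mm across, 74 mm high, standing beside the channel; a bystander; origin under its middle
- black_bottle: small black bottle, 27 mm across, 74 mm high, standing beside the channel; a bystander; origin under its middle
- short_carton: shorter white and dark carton, 34 x 34 x 117 mm, standing on the table away from the channel; a bystander; origin under its middle
- roll: white label roll lying flat, 68 mm across, 26 mm high; a bystander; origin under its middle
- counter: white hand tally counter with a ring, 46 x 67 x 22 mm; a bystander; origin under its middle
- tape: roll of beige adhesive tape lying flat, 103 mm across, 25 mm high; a bystander; origin under its middle
Things that resemble listed ones, but are neither listed nor needed, are in the scene too. Leave any red look-alike of the carton alone.

How it is judged (in metres and radians):
On the way, in this order (a step that is already met when the one before it is completed fails the run):
1. the carton lies in the channel with its top towards the tunnel (angle between carton's own z axis and vertical between 1.5 and 1.64 rad and angle between the z axis of carton and the x axis of coder, either way round below 0.12 rad and x of carton_top in the frame of coder above 0.12 m and z of carton in the frame of coder below 0.028 m), for 0.2 s.
2. the carton has been pushed home against the stop in the tunnel (value of joint plunger above 0.002 m and x of carton_top in the frame of tunnel_mouth above 0.016 m), for 0.1 s.
At the end, for the whole second after the job is handed in: the carton lies flat on the channel floor (within 4 degrees of level, within 6 degrees of the channel's direction), its top end in the tunnel and against the stop (plunger pressed by at least 1.5 of its 3 mm), at rest (value of joint plunger above 0.0015 m and x of carton_top in the frame of tunnel_mouth above 0.016 m and angle between carton's own z axis and vertical between 1.5 and 1.64 rad and angle between the z axis of carton and the x axis of coder, either way round below 0.1 rad and z of carton in the frame of coder below 0.028 m and linear speed of carton below 0.01 m/s); the robot touches nothing.
It fails at once if the carton is pressed into the tunnel with 15 N or more (x of carton_top in the frame of tunnel_mouth above 0.008 m and contact force between carton and coder above 15 N).
It fails at once if the carton is squeezed or shoved with 15 N or more (contact force between carton and the fingers above 15 N).
It fails at once if the carton is picked up (height (world z) of carton above 0.05 m).
It fails at once if a bystander is shifted by more than 15 mm (distance of any of brown_bottle, black_bottle, short_carton, roll, counter, tape from where it was at the start of the episode above 0.015 m).
It fails at once if a bottle or the shorter carton is tipped over (angle between any of brown_bottle, black_bottle, short_carton's own z axis and vertical above 0.5 rad).
It also fails if it takes over 64 s, if anything falls off the work surface, if the arm or the gripper's body presses on something with over 40 N, if the wrist force passes 120 N, or if a joint passes its speed limit or range.

## Working session

There is one attempt and no reset: what is moved stays moved. The work goes in short steps, Python scripts to look and compute and a tool call to move; the robot and the scene stay as the last step left them, time stands still between calls to the robot, and variables do not carry over. Pictures are saved under pics/ and viewed, on a budget of 10 in all, crops included, one or two more only if the job needs it, and the job is handed in when it is done.

Besides the shell and the picture viewer there is one more tool, called after "Request:" as name(argument=value, ...), one argument or row to a line, values as JSON. jog_arm: Moves the arm, as the interface text tells. Its arguments: {"type":"object","properties":{"steps":{"type":"array","items":{"type":"number"}},"force":{"type":"number"}},"required":["steps"]}

```bash
mkdir -p pics; python3 - <<'E'
from workcell import env
import cv2,numpy as np
for n in("scene","top"):
    im=env.grab_frame(n); cv2.imwrite(f"pics/{n}0.png",im[:,:,::-1]); p=env.camera_params(n); print(n,{k:np.round(v,4).tolist() for k,v in p.items()})
print(env.state())
E
```

```text
scene {'fx': 488.4544, 'fy': 488.4544, 'cx': 280.6207, 'cy': 214.1105, 'R': [[-0.8768, -0.4808, 0.0064], [-0.2698, 0.4809, -0.8342], [0.398, -0.7332, -0.5514]], 't': [590.0401, 174.8332, 965.1755]}
top {'fx': 429.0236, 'fy': 429.0236, 'cx': 278.6966, 'cy': 214.074, 'R': [[0.0136, -0.9999, 0.0032], [-0.9893, -0.0139, -0.1449], [0.1449, -0.0012, -0.9894]], 't': [166.0643, 581.4911, 883.0114]}
{'time_s': 0.1, 'qpos': array([-6.75506885e+01,  1.83472836e+01,  8.97012943e+01, -9.92888785e-04,
        7.20428805e+01, -1.14764360e+00]), 'qvel': array([ 0.04973013, -0.03384835, -0.12056101, -0.02904236, -0.07251553,
        0.08686836]), 'effort': array([ 6.73611212e-04, -4.13331199e+01, -2.32509649e+01,  7.29086087e-02,
        4.21907112e-02, -6.53818734e-05]), 'ee_pos': array([ 229.97565918, -526.50181722,  213.19858336]), 'ee_rot': array([-1.79908541e+02, -8.87961772e-04,  2.35972613e+01]), 'force': array([ 0.38538494, -0.25173433,  0.33416284]), 'torque': array([ 0.00893501, -0.05155722,  0.03098913]), 'gripper_width': 91.69183870194612}
```

View pics/scene0.png

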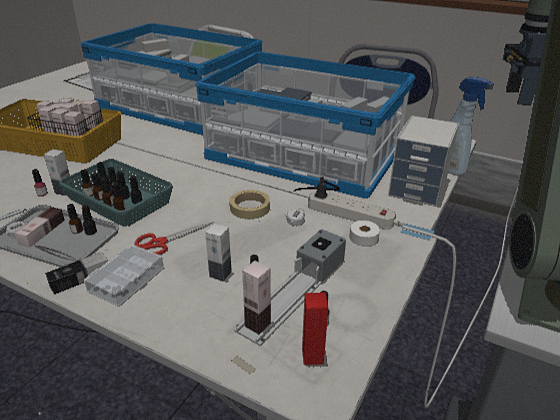

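View pics/top0.png

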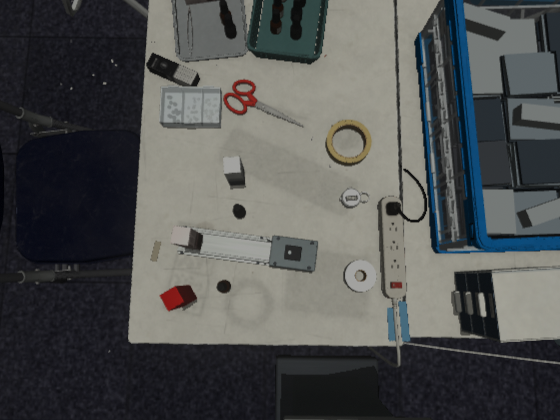

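The scene view shows the pale/dark carton upright at about (257,297), with the tunnel housing at (320,250) and the red look-alike at (315,328). In the top view the carton top is at about (183,236) and the housing spans (270–317, 236–271), so the channel runs to the right (world −y). The bottles are at (239,211) and (224,286). I'll zoom in on this area.

```bash
cat > h.py <<'E'
import numpy as np
from workcell import env
def ray(n,u,v,p=None):
    p=p or env.camera_params(n); R,t=np.array(p["R"]),np.array(p["t"])
    d=R.T@np.array([(u-p["cx"])/p["fx"],(v-p["cy"])/p["fy"],1]); return -R.T@t,d
def plane(n,u,v,z):
    o,d=ray(n,u,v); return o+d*(z-o[2])/d[2]
E
python3 - <<'E'
import cv2
a=cv2.imread("pics/top0.png")[195:320,150:330]; b=cv2.imread("pics/scene0.png")[220:375,200:360]
cv2.imwrite("pics/c1.png",cv2.resize(a,None,fx=4.4,fy=4.4,interpolation=cv2.INTER_CUBIC))
cv2.imwrite("pics/c2.png",cv2.resize(b,None,fx=3.8,fy=3.8,interpolation=cv2.INTER_CUBIC))
E
```

```text
(no output)
```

View pics/c1.png

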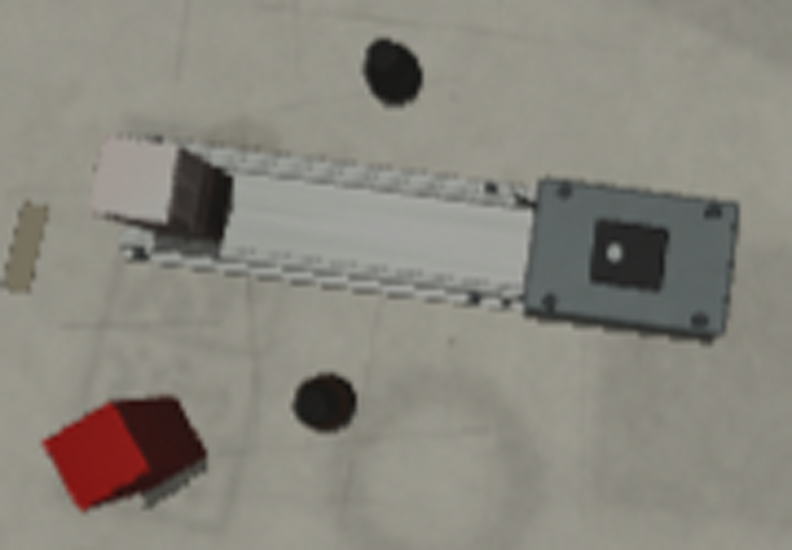

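View pics/c2.png

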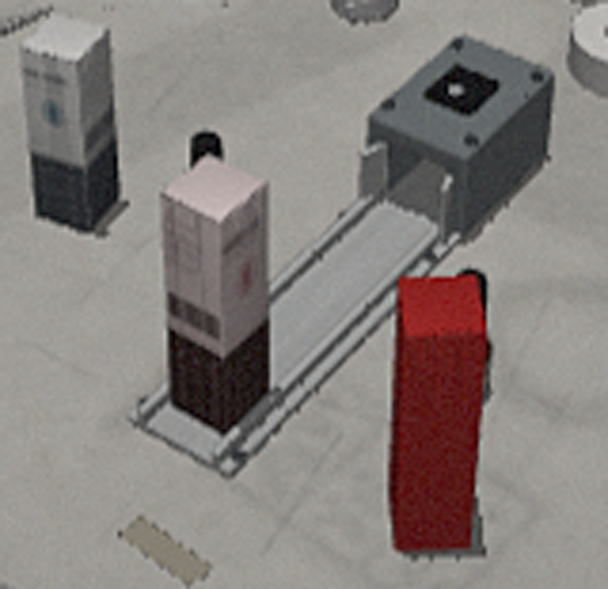

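The zoomed crops show the carton's top corners, the housing's top corners and the channel's open end clearly. The red box stands beside the channel's open end on the robot side. Next I triangulate.

```bash
python3 - <<'E'
from h import *
T=lambda u,v:(150+u/4.4,195+v/4.4); S=lambda u,v:(200+u/3.8,220+v/3.8)
def tri(a,b):
    A=np.zeros((3,3));B=np.zeros(3);ds=[]
    for n,p in(("top",a),("scene",b)):
        o,d=ray(n,*p);d/=np.linalg.norm(d);M=np.eye(3)-np.outer(d,d);A+=M;B+=M@o;ds.append((M,o))
    x=np.linalg.solve(A,B);return x.round(1),[round(np.linalg.norm(M@(x-o)),1) for M,o in ds]
for n,a,b in [("cart far-left(+x+y)",(110,135),(162,190)),("cart +x-y",(180,148),(207,155)),("cart -x-y",(168,225),(269,182)),("cart -x+y",(94,208),(222,212)),
 ("hou +x+y",(541,178),(368,116)),("hou +x-y",(738,204),(462,36)),("hou -x-y",(722,333),(553,74)),("hou -x+y",(528,313),(468,158))]:
    # scene camera: which corner is which decided by residuals
    print(n,*tri(T(*a),S(*b)))
print("housing z66 top",[plane("top",*T(*p),66).round(1).tolist() for p in[(541,178),(738,204),(722,333),(528,313)]])
print("carton z140 top",[plane("top",*T(*p),140).round(1).tolist() for p in[(110,135),(180,148),(168,225),(94,208)]])
print("chan end",[plane("top",*T(*p),14).round(1).tolist() for p in[(122,250)]],[plane("scene",*S(*p),14).round(1).tolist() for p in[(137,415),(232,465)]])
print("carton base scene z6 -x+y", plane("scene",*S(222,432),6),plane("scene",*S(268,390),6),plane("scene",*S(170,403),6))
print("bottles z74",plane("top",*T(388,66),74),plane("top",*T(322,403),74),"red z134",[plane("top",*T(*p),134).round(0) for p in[(42,442),(115,402),(150,475),(85,510)]])
print([-np.array(env.camera_params(n)["R"]).T@env.camera_params(n)["t"] for n in("top","scene")])
E
```

```text
cart far-left(+x+y) [541.1 374.2 135.9] [np.float64(1.2), np.float64(1.2)]
cart +x-y [536.  343.3 136.2] [np.float64(1.5), np.float64(1.5)]
cart -x-y [501.8 346.8 136.7] [np.float64(1.0), np.float64(1.0)]
cart -x+y [508.1 378.2 140.1] [np.float64(0.5), np.float64(0.5)]
hou +x+y [532.3 185.9  54.1] [np.float64(0.8), np.float64(0.8)]
hou +x-y [520.5  90.9  53.1] [np.float64(0.0), np.float64(0.0)]
hou -x-y [459.7  98.7  52.6] [np.float64(0.8), np.float64(0.8)]
hou -x+y [468.8 191.4  53.7] [np.float64(1.8), np.float64(1.8)]
housing z66 top [[530.4, 185.5, 66.0], [519.4, 92.1, 66.0], [458.8, 99.6, 66.0], [466.8, 190.6, 66.0]]
carton z140 top [[539.5, 372.6, 140.0], [534.3, 341.9, 140.0], [500.7, 345.6, 140.0], [507.6, 378.0, 140.0]]
chan end [[496.5, 394.3, 14.0]] [[545.9, 399.2, 14.0], [490.7, 403.8, 14.0]]
carton base scene z6 -x+y [509.07347997 382.48351659   6.        ] [503.39556022 348.2512249    6.        ] [540.64341465 378.76120696   6.        ]
bottles z74 [581.85515717 258.64430876  74.        ] [424.11209518 284.79020109  74.        ] red z134 [array([407., 397., 134.]), array([425., 366., 134.]), array([394., 350., 134.]), array([379., 377., 134.])]
[array([445.06671298, 175.15579196, 957.42076042]), array([180.34654815, 907.27638611, 674.24210614])]
```

Coder frame from the measurements:

| Quantity | Value |
|---|---|
| Channel direction | about (−0.115, −0.993) |
| Origin | about (520, 354) |
| Carton position along coder x | about −7 mm |
| Required tool yaw | about −6.6° (tool y along the channel, which keeps the body clear of the red box) |

I'll lift first, then travel with the fingers shut.

Request:
jog_arm(
  steps=[1, 0, 0, -5, 0, 1, 0, 0, -10, 0, 1, 0, 0, -15, 0, 1, 0, 0, -20, 0, 1, 64.95, -74.5, -20, 30.2, 1, 64.95, -74.5, -20, 30.2, 1, 64.95, -74.5, -20, 30.2, 1, 64.95, -74.5, -20, 30.2, 1, 64.95, -74.5, -20, 30.2, 1, 64.95, -74.5, -20, 30.2, 1, 64.95, -74.5, -20, 30.2, 1, 64.95, -74.5, -20, 30.2, 1, 64.95, -74.5, -20, 30.2, 1, 64.95, -74.5, -20, 30.2, 1, 64.95, -74.5, -20, 30.2, 1, 64.95, -74.5, -20, 30.2, 1, 64.95, -74.5, -20, 30.2, 1, 64.95, -74.5, -20, 30.2, 1, 64.95, -74.5, -20, 30.2, 1, 64.95, -74.5, -20, 30.2],
  force=20,
)

```text
time_s: 2.1
ee_pos: [470.0, 236.5, 413.6]
ee_rot: [180.0, 0.0, -6.6]
force: [0.6, 0.2, 0.2]
gripper_width: 0.4
```

Request:
jog_arm(
  steps=[1, 3.6, -18.5, 0, 0, 1, 3.6, -18.5, 0, 0, 1, 3.6, -18.5, 0, 0, 1, 3.6, -18.5, 0, 0, 1, 3.6, -18.5, 0, 0, 1, 3.6, -18.5, 0, 0],
)

```text
time_s: 2.7
ee_pos: [527.1, 414.6, 412.1]
ee_rot: [179.8, 0.1, -6.5]
force: [0.2, -0.5, 0.8]
gripper_width: 0.2
```

```bash
python3 - <<'E'
from h import *
import cv2
s=env.state();print(s["ee_pos"],s["ee_rot"],s["qpos"])
p=env.camera_params("wrist");print({k:np.round(v,3).tolist() for k,v in p.items()})
im=env.grab_frame("wrist");cv2.imwrite("pics/w1.png",im[:,:,::-1])
E
```

```text
[527.09475724 414.56648049 412.14632854] [ 1.79848703e+02  1.11726553e-01 -6.54924773e+00] [ 3.72188758e+01  2.61530559e+01  4.98657571e+01 -3.29757559e-02
  1.04166526e+02  1.33759957e+02]
{'fx': 325.192, 'fy': 325.192, 'cx': 277.444, 'cy': 207.175, 'R': [[-0.113, -0.994, 0.003], [-0.964, 0.11, 0.241], [-0.239, 0.024, -0.971]], 't': [468.694, 386.683, 696.628]}
```

View pics/w1.png

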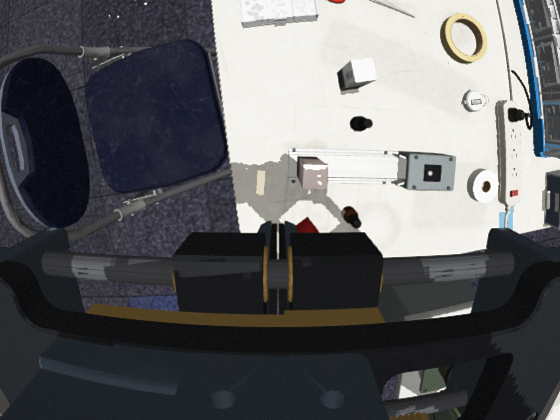

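The wrist view from above the open end shows the carton at (313,172) and the housing at (428,171). The channel is level in the image, so yaw is right, and the red box is at (306,226), below the hand. One quick cross-check of the lateral offset before lowering.

```bash
python3 - <<'E'
from h import *
p=env.camera_params("wrist");R,t=np.array(p["R"]),np.array(p["t"]);o=-R.T@t
def w(u,v,z):
    x,y=u-p["cx"],v-p["cy"];r=np.hypot(x,y);th=r/p["fx"]
    d=R.T@np.array([x/r*np.sin(th),y/r*np.sin(th),np.cos(th)]);return o+d*(z-o[2])/d[2]
d=np.array([-.115,-.9934]);n=np.array([.9934,-.115]);O=np.array([519.9,353.8])
for nm,u,v,z in[("h",406,152,56),("h",454,155,56),("h",453,191,56),("h",402,187,56),("end",290,149,14),("end",290,184,14)]:
    X=w(u,v,z);print(nm,X.round(1),"coder x %.1f lat %.1f"%((X[:2]-O)@d,(X[:2]-O)@n))
X=env.state()["ee_pos"];print("tcp",(X[:2]-O)@d,(X[:2]-O)@n)
E
```

```text
h [534.2 189.8  56. ] coder x 161.3 lat 33.1
h [522.6  92.6  56. ] coder x 259.1 lat 32.7
h [456.5  95.8  56. ] coder x 263.6 lat -33.3
h [474.  200.3  56. ] coder x 157.8 lat -27.9
end [554.1 386.1  14. ] coder x -36.1 lat 30.2
end [492.2 392.9  14. ] coder x -35.6 lat -32.0
tcp -60.19175796353228 0.1445190908141327
```

The cross-check agrees to within 1–2 mm: lateral ±32, and the open end at about −36. I'm lowering behind the carton's top.

Request:
jog_arm(
  steps=[1, 0, 0, 5, 0, 1, 0, 0, 10, 0, 1, 0, 0, 15, 0, 1, 0, 0, 20, 0, 1, 0, 0, 25, 0, 1, 0, 0, 28.0, 0, 1, 0, 0, 29.0, 0, 1, 0, 0, 29.0, 0],
)

```text
time_s: 3.55
ee_pos: [526.9, 412.7, 124.0]
ee_rot: [179.9, 0.0, -6.7]
force: [1.2, 0.1, 0.1]
gripper_width: 0.3
```

Request:
jog_arm(
  steps=[1, 0, 0.5, 0, 0, 1, 0, 1.0, 0, 0, 1, 0, 1.3, 0, 0, 1, 0, 1.6, 0, 0, 1, 0, 1.9, 0, 0, 1, 0, 2.2, 0, 0, 1, 0, 2.5, 0, 0, 1, 0, 2.8, 0, 0, 1, 0, 3.1, 0, 0, 1, 0, 3.4, 0, 0, 1, 0, 3.7, 0, 0, 1, 0, 4.0, 0, 0],
)

```text
time_s: 4.75
ee_pos: [522.5, 374.0, 123.9]
ee_rot: [180.0, -0.0, -6.6]
force: [-0.3, 0.6, 0.4]
gripper_width: 0.6
```

```bash
python3 - <<'E'
from h import *
import cv2
print(env.state()["ee_pos"],env.state()["force"])
im=env.grab_frame("scene")[:,:,::-1][150:375,180:400];cv2.imwrite("pics/s2.png",cv2.resize(im,None,fx=2.5,fy=2.5))
E
```

```text
[522.48378346 374.03851631 123.89196755] [-0.26787982  0.63938114  0.44747848]
```

View pics/s2.png

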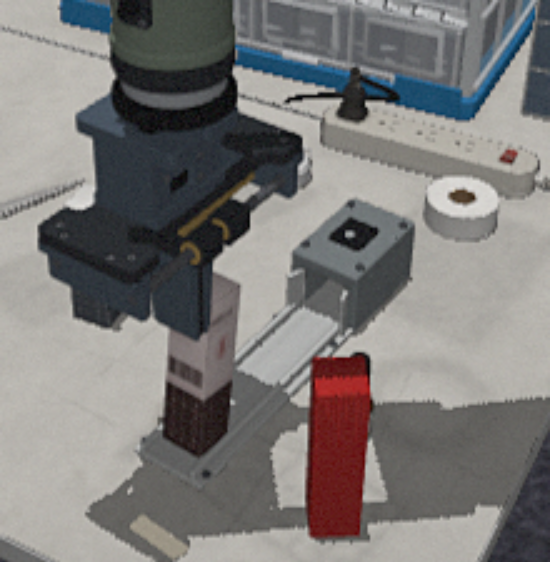

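The carton is leaning towards the tunnel with its base still on the channel floor at (200,440), and it isn't sliding. I'll carry on over the balance point.

Request:
jog_arm(
  steps=[1, 0, 0.3, 0, 0, 1, 0, 0.6, 0, 0, 1, 0, 0.9, 0, 0, 1, 0, 1.2, 0, 0, 1, 0, 1.5, 0, 0, 1, 0, 1.9, 0, 0, 1, 0, 2.4, 0, 0, 1, 0, 2.9, 0, 0, 1, 0, 2.9, 0, 0, 1, 0, 2.9, 0, 0, 1, 0, 2.9, 0, 0, 1, 0, 2.9, 0, 0, 1, 0, 2.9, 0, 0, 1, 0, 2.9, 0, 0],
)

```text
time_s: 6.2
ee_pos: [519.2, 345.6, 123.9]
ee_rot: [180.0, -0.0, -6.6]
force: [-0.2, 0.8, 0.1]
gripper_width: 0.4
```

```bash
python3 - <<'E'
from h import *
import cv2
print(env.state()["ee_pos"],env.state()["force"])
im=env.grab_frame("scene")[:,:,::-1][150:375,180:400];cv2.imwrite("pics/s3.png",cv2.resize(im,None,fx=2.5,fy=2.5))
E
```

```text
[519.15292743 345.59875481 123.86932969] [-0.16947614  0.77287609  0.07446001]
```

View pics/s3.png

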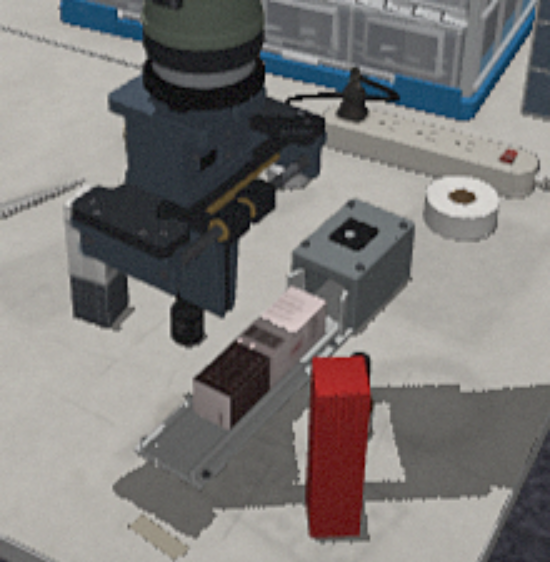

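The carton lies flat in the channel with its top at the tunnel mouth and its rear face at about (215,400). Next I back off and lower behind it.

Request:
jog_arm(
  steps=[1, 0, -3, 0, 0, 1, 0, -5.5, 0, 0, 1, 0, -5.5, 0, 0, 1, 0, -5.5, 4, 0, 1, 0, -5.5, 8, 0, 1, 0, -5.5, 10, 0, 1, 0, -5.5, 10.4, 0, 1, 0, -5.5, 10.4, 0, 1, 0, -5.5, 10.4, 0],
)

```text
time_s: 7.15
ee_pos: [526.5, 400.6, 21.6]
ee_rot: [-179.9, -0.1, -6.6]
force: [-0.8, -0.1, 0.8]
gripper_width: 0.6
```

```bash
python3 - <<'E'
from h import *
d=np.array([-.115,-.9934]);n=np.array([.9934,-.115]);O=np.array([519.9,353.8])
for u,v,z in[(222,428,6),(194,380,40),(228,392,40)]:
    X=plane("scene",180+u/2.5,150+v/2.5,z);print((X[:2]-O)@d,(X[:2]-O)@n)
s=env.state();X=s["ee_pos"];print("tcp",(X[:2]-O)@d,(X[:2]-O)@n,X[2],s["force"])
E
```

```text
8.450344048836493 -11.001465691594003
8.838114531856178 14.764651526020288
13.436485837882424 -13.06620002775257
tcp -47.213287781561725 1.2242934693169576 21.552732544537047 [-0.79668238 -0.11107626  0.76229845]
```

The rear face is at coder x of about 10 and the finger's front face at about −34. I'll set the gripper slightly ajar with a 3 N force so the front finger acts as a soft limiter, then close in.

Request:
jog_arm(
  steps=[0.8, 0, 0, 0, 0, 0.8, 0, 0, 0, 0, 0.8, 0, 0, 0, 0, 0.8, -0.1, 1.0, 0.1, 0, 0.8, -0.1, 2.0, 0.1, 0, 0.8, -0.1, 2.5, 0.1, 0, 0.8, -0.1, 2.8, 0.1, 0],
  force=3,
)

```text
time_s: 7.85
ee_pos: [521.2, 371.4, 18.9]
ee_rot: [180.0, 0.0, -6.7]
force: [0.7, 0.4, 0.3]
gripper_width: 18.3
```

Request:
jog_arm(
  steps=[0.8, 0, 0.2, 0, 0, 0.8, 0, 0.4, 0, 0, 0.8, 0, 0.6, 0, 0, 0.8, 0, 0.8, 0, 0, 0.8, 0, 1.0, 0, 0, 0.8, 0, 1.2, 0, 0, 0.8, 0, 1.4, 0, 0, 0.8, 0, 1.6, 0, 0, 0.8, 0, 1.8, 0, 0, 0.8, 0, 2.0, 0, 0],
)

```text
time_s: 8.85
ee_pos: [518.9, 352.4, 18.9]
ee_rot: [180.0, -0.0, -6.6]
force: [0.0, 1.1, -0.5]
gripper_width: 18.3
```

Request:
jog_arm(
  steps=[0.8, 0, 0.2, 0, 0, 0.8, 0, 0.4, 0, 0, 0.8, 0, 0.6, 0, 0, 0.8, 0, 0.8, 0, 0, 0.8, 0, 1.0, 0, 0, 0.8, 0, 1.2, 0, 0, 0.8, 0, 1.4, 0, 0, 0.8, 0, 1.6, 0, 0, 0.8, 0, 1.8, 0, 0, 0.8, 0, 2.0, 0, 0],
)

```text
time_s: 9.85
ee_pos: [516.7, 332.5, 18.9]
ee_rot: [180.0, -0.0, -6.6]
force: [0.2, 0.4, -0.3]
gripper_width: 18.4
```

Request:
jog_arm(
  steps=[0.8, 0, 0.1, 0, 0, 0.8, 0, 0.2, 0, 0, 0.8, 0, 0.3, 0, 0, 0.8, 0, 0.4, 0, 0, 0.8, 0, 0.5, 0, 0, 0.8, 0, 0.6, 0, 0],
)

```text
time_s: 10.45
ee_pos: [516.0, 326.7, 18.9]
ee_rot: [180.0, -0.0, -6.6]
force: [0.1, 1.1, -0.2]
gripper_width: 18.1
```

```bash
python3 - <<'E'
from h import *
import cv2
print(env.state()["ee_pos"],env.state()["force"])
im=env.grab_frame("scene")[:,:,::-1][150:375,180:400];cv2.imwrite("pics/s4.png",cv2.resize(im,None,fx=2.5,fy=2.5))
E
```

```text
[516.01245659 326.69915136  18.94553348] [ 0.07223994  1.12265947 -0.24237632]
```

View pics/s4.png

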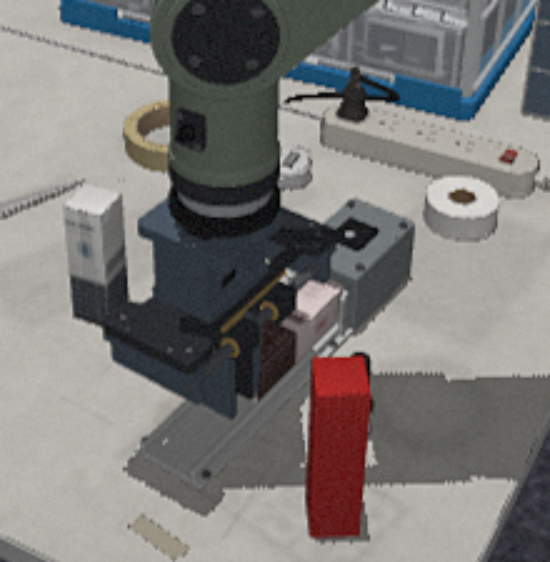

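The finger is flush on the carton's rear face and the top end is entering the tunnel. I continue in small steps, watching the force and the gripper width.

Request:
jog_arm(
  steps=[0.8, 0, 0.1, 0, 0, 0.8, 0, 0.2, 0, 0, 0.8, 0, 0.3, 0, 0, 0.8, 0, 0.35, 0, 0],
)

```text
time_s: 10.9
ee_pos: [515.6, 323.1, 18.9]
ee_rot: [180.0, -0.0, -6.6]
force: [-0.0, 1.0, -0.3]
gripper_width: 18.4
```

Request:
jog_arm(
  steps=[0.8, 0, 0.05, 0, 0, 0.8, 0, 0.1, 0, 0, 0.8, 0, 0.15, 0, 0, 0.8, 0, 0.2, 0, 0],
)

```text
time_s: 11.3
ee_pos: [515.4, 321.3, 18.9]
ee_rot: [180.0, -0.0, -6.6]
force: [0.5, -0.0, 0.3]
gripper_width: 18.2
```

Request:
jog_arm(
  steps=[0.8, 0, 0.05, 0, 0, 0.8, 0, 0.1, 0, 0, 0.8, 0, 0.15, 0, 0, 0.8, 0, 0.2, 0, 0],
)

```text
time_s: 11.7
ee_pos: [515.1, 319.2, 18.9]
ee_rot: [180.0, -0.0, -6.6]
force: [-0.3, 1.5, -0.1]
gripper_width: 17.7
```

Request:
jog_arm(
  steps=[0.8, 0, 0.05, 0, 0, 0.8, 0, 0.1, 0, 0, 0.8, 0, 0.15, 0, 0, 0.8, 0, 0.2, 0, 0],
)

```text
time_s: 12.1
ee_pos: [514.9, 317.3, 18.9]
ee_rot: [180.0, -0.0, -6.6]
force: [0.2, 1.0, -0.3]
gripper_width: 18.4
```

Request:
jog_arm(
  steps=[0.8, 0, 0.05, 0, 0, 0.8, 0, 0.1, 0, 0, 0.8, 0, 0.15, 0, 0, 0.8, 0, 0.2, 0, 0, 0.8, 0, 0.25, 0, 0],
)

```text
time_s: 12.6
ee_pos: [514.6, 314.8, 18.9]
ee_rot: [180.0, -0.0, -6.6]
force: [0.1, 0.7, 0.1]
gripper_width: 18.1
```

Request:
jog_arm(
  steps=[0.8, 0, 0.05, 0, 0, 0.8, 0, 0.1, 0, 0, 0.8, 0, 0.15, 0, 0, 0.8, 0, 0.2, 0, 0, 0.8, 0, 0.25, 0, 0],
)

```text
time_s: 13.1
ee_pos: [514.3, 312.3, 18.9]
ee_rot: [180.0, -0.0, -6.6]
force: [0.2, 1.1, -0.1]
gripper_width: 18.4
```

Request:
jog_arm(
  steps=[0.8, 0, 0.05, 0, 0, 0.8, 0, 0.1, 0, 0, 0.8, 0, 0.15, 0, 0, 0.8, 0, 0.2, 0, 0, 0.8, 0, 0.25, 0, 0],
)

```text
time_s: 13.6
ee_pos: [514.0, 309.8, 18.9]
ee_rot: [180.0, -0.0, -6.6]
force: [-0.2, 0.3, 0.1]
gripper_width: 18.0
```

Request:
jog_arm(
  steps=[0.8, 0, 0.05, 0, 0, 0.8, 0, 0.1, 0, 0, 0.8, 0, 0.15, 0, 0, 0.8, 0, 0.2, 0, 0, 0.8, 0, 0.25, 0, 0],
)

```text
time_s: 14.1
ee_pos: [513.7, 307.3, 18.9]
ee_rot: [180.0, -0.0, -6.6]
force: [0.4, 1.2, -0.9]
gripper_width: 18.7
```

Request:
jog_arm(
  steps=[0.8, 0, 0.05, 0, 0, 0.8, 0, 0.1, 0, 0, 0.8, 0, 0.15, 0, 0, 0.8, 0, 0.2, 0, 0, 0.8, 0, 0.25, 0, 0],
)

```text
time_s: 14.6
ee_pos: [513.4, 304.8, 18.9]
ee_rot: [180.0, -0.0, -6.6]
force: [0.1, 0.4, 0.1]
gripper_width: 18.1
```

Request:
jog_arm(
  steps=[0.8, 0, 0.05, 0, 0, 0.8, 0, 0.1, 0, 0, 0.8, 0, 0.15, 0, 0, 0.8, 0, 0.2, 0, 0, 0.8, 0, 0.25, 0, 0],
)

```text
time_s: 15.1
ee_pos: [513.2, 302.3, 18.9]
ee_rot: [180.0, -0.0, -6.6]
force: [0.4, 0.2, -0.8]
gripper_width: 18.3
```

Request:
jog_arm(
  steps=[0.8, 0, 0.05, 0, 0, 0.8, 0, 0.1, 0, 0, 0.8, 0, 0.15, 0, 0, 0.8, 0, 0.2, 0, 0, 0.8, 0, 0.25, 0, 0],
)

```text
time_s: 15.6
ee_pos: [512.9, 299.9, 18.9]
ee_rot: [180.0, -0.0, -6.6]
force: [0.8, 0.5, 0.2]
gripper_width: 18.2
```

Request:
jog_arm(
  steps=[0.8, 0, 0.05, 0, 0, 0.8, 0, 0.1, 0, 0, 0.8, 0, 0.15, 0, 0, 0.8, 0, 0.2, 0, 0, 0.8, 0, 0.25, 0, 0],
)

```text
time_s: 16.1
ee_pos: [512.6, 297.4, 18.9]
ee_rot: [180.0, -0.0, -6.6]
force: [-0.9, 0.3, -1.1]
gripper_width: 18.3
```

Request:
jog_arm(
  steps=[0.8, 0, 0.05, 0, 0, 0.8, 0, 0.1, 0, 0, 0.8, 0, 0.15, 0, 0, 0.8, 0, 0.2, 0, 0, 0.8, 0, 0.25, 0, 0],
)

```text
time_s: 16.6
ee_pos: [512.3, 294.9, 18.9]
ee_rot: [180.0, -0.0, -6.6]
force: [-0.1, 0.6, -0.7]
gripper_width: 18.4
```

Request:
jog_arm(
  steps=[0.8, 0, 0.05, 0, 0, 0.8, 0, 0.1, 0, 0, 0.8, 0, 0.15, 0, 0, 0.8, 0, 0.2, 0, 0, 0.8, 0, 0.25, 0, 0],
)

```text
time_s: 17.1
ee_pos: [512.0, 292.4, 18.9]
ee_rot: [180.0, -0.0, -6.6]
force: [0.8, 1.0, -1.1]
gripper_width: 18.3
```

Request:
jog_arm(
  steps=[0.8, 0, 0.05, 0, 0, 0.8, 0, 0.1, 0, 0, 0.8, 0, 0.15, 0, 0, 0.8, 0, 0.2, 0, 0, 0.8, 0, 0.25, 0, 0],
)

```text
time_s: 17.6
ee_pos: [511.7, 289.9, 18.9]
ee_rot: [180.0, 0.0, -6.6]
force: [0.8, 1.2, -0.1]
gripper_width: 18.2
```

Request:
jog_arm(
  steps=[0.8, 0, 0.05, 0, 0, 0.8, 0, 0.1, 0, 0, 0.8, 0, 0.15, 0, 0, 0.8, 0, 0.2, 0, 0, 0.8, 0, 0.25, 0, 0],
)

```text
time_s: 18.1
ee_pos: [511.4, 287.5, 18.9]
ee_rot: [180.0, -0.0, -6.6]
force: [-0.3, 0.5, -0.6]
gripper_width: 18.0
```

Request:
jog_arm(
  steps=[0.8, 0, 0.05, 0, 0, 0.8, 0, 0.1, 0, 0, 0.8, 0, 0.15, 0, 0, 0.8, 0, 0.2, 0, 0, 0.8, 0, 0.25, 0, 0],
)

```text
time_s: 18.6
ee_pos: [511.9, 286.4, 19.3]
ee_rot: [-179.8, -0.1, -6.6]
force: [-0.1, 6.0, -0.7]
gripper_width: 17.1
```

Contact at about 6 N: the TCP stalled 1.4 mm short and the width fell. This is the stop, at about 54 mm past the mouth, inside the 20–65 mm range. I hold briefly and read the force again.

Request:
jog_arm(
  steps=[0.8, 0, 0, 0, 0, 0.8, 0, 0, 0, 0],
)

```text
time_s: 18.8
ee_pos: [511.9, 286.5, 19.3]
ee_rot: [-179.8, -0.1, -6.6]
force: [1.5, 5.8, -1.1]
gripper_width: 17.4
```

The force is steady at about 6 N. I'm backing straight off slowly, then clearing upwards.

Request:
jog_arm(
  steps=[0.8, 0, -0.1, 0, 0, 0.8, 0, -0.2, 0, 0, 0.8, 0, -0.5, 0, 0, 0.8, 0, -1.5, 0, 0, 0.8, 0, -4, 0, 0, 0.8, 0, -8, 0, 0, 0.8, 0, -11, 0, 0, 0.8, 0, -11, -5, 0, 0.8, 0, -11, -10, 0, 0.8, 0, -11, -15, 0, 0.8, 0, -11, -20, 0, 0.8, 0, -11, -25, 0, 0.8, 0, -11, -25, 0, 0.8, 0, -11, -25, 0],
)

```text
time_s: 20.2
ee_pos: [524.0, 394.7, 270.3]
ee_rot: [-179.9, -0.1, -6.6]
force: [0.5, -0.6, -0.4]
gripper_width: 18.2
```

```bash
python3 - <<'E'
from h import *
import cv2
print(env.state()["ee_pos"],env.state()["force"])
a=env.grab_frame("scene")[:,:,::-1][200:375,180:400];b=env.grab_frame("top")[:,:,::-1][185:325,150:330]
cv2.imwrite("pics/s5.png",np.hstack([cv2.resize(a,(400,318)),cv2.resize(b,(400,318))]))
E
```

```text
[523.97701917 394.68743773 270.31465492] [ 0.49881663 -0.56719737 -0.42354001]
```

View pics/s5.png

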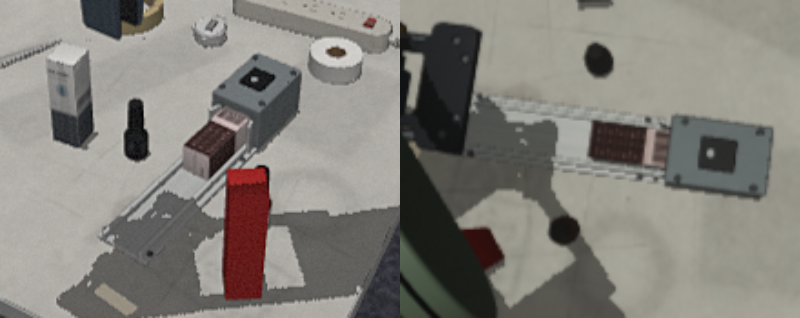

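The carton lies flat and straight in the channel, deep in the tunnel. Its rear edge is at (590,142) in the right half, and the bottles and red box are undisturbed. I check where the rear edge is before handing in.

```bash
python3 - <<'E'
from h import *
d=np.array([-.115,-.9934]);O=np.array([519.9,353.8])
X=plane("top",150+(590-400)*.45,185+142*140/318,40);x=(X[:2]-O)@d
print("rear x",x,"top past mouth",x+134-170)
X=plane("scene",180+207*.55,200+177*.55,6);print((X[:2]-O)@d)
if 84<x<97: print(env.job_done())
E
```

```text
rear x 89.44842868511105 top past mouth 53.448428685111054
88.81218878249706
the job is handed in; nothing more can be done
None
```

I tipped the carton over with its top towards the tunnel, then pushed it along the channel with a slightly open, 3 N gripper until it met the hidden stop. I handed the job in at about 20 s; it reports no verdict.

- **Stop:** the contact force rose from about 1 N to a steady 6 N and stayed there during a short hold, with the arm stalled about 1.4 mm short. That force is far above the plunger's weak spring. I could not read the plunger itself.
- **Final position:** after I backed off, two camera views put the carton's rear face at about 89 mm in the coder's frame. Its top is therefore about 53 mm past the tunnel mouth, within the 20–65 mm range and in line with where I felt the stop.
- **Surroundings:** the carton looks flat and straight in the last picture. The bottles, shorter carton, roll, counter and red box look undisturbed, and the arm is clear of everything. The tape was only partly in view.
- **Disagreement:** the two views put the housing top at about 53 mm, against the stated 66 mm. I kept the gripper clear of the stated height, so it made no difference to the moves.

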